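# Sort two inspected parts into the pass tray and the reject tub

### The job

The brass bush has passed inspection and the black hex nut has failed: drop the brass bush into the green tray and the black hex nut into the red tub, in either order. Let each part go from just above its container, not from high up, and leave both containers upright where they stand.

Things in the scene. Friction and masses are not known exactly. Their poses are not given: they have to be found in the camera images.
- brass_bush: Flanged bush of yellow brass, standing upright on the work mat (the mat's top is 3 mm above the table). Round body of 28 mm diameter, with a foot flange of 40 mm diameter and 6 mm thick at its lower end; 40 mm tall overall, with a dark bore mark on top; about 150 g. Origin at its centre, 20 mm above its underside; z is its long axis. A silver aluminium bush of the same shape stands nearby and is not wanted.
- hex_nut: Long hexagonal coupling nut of dark, blackened steel, standing upright on the work mat. 30 mm across flats, 35 mm across corners, 40 mm tall, about 150 g. Origin at its centre, 20 mm above its underside; z is its long axis, and x is square to one pair of flats (the other flats follow every 60 degrees).
- green_tray: Open rectangular tray of green plastic, loose on the table, about 350 g: 120 mm along its x, 110 mm along its y, 60 mm high, walls 4 mm. Origin at the centre of its underside, z up.
- red_tub: Open round tub of red plastic, loose on the table, about 350 g: 116 mm diameter at the rim, tapering to 93 mm at the foot, 60 mm high, wall 4 mm. Origin at the centre of its underside, z up.
Mind the look-alikes: they are no part of the job. What is shaped like the hex_nut but blue, pink or purple is not meant.

How it is judged:
At the end, for the whole second after the job is handed in: The brass bush lies inside the green tray and the black hex nut inside the red tub, the centre of each within the container's walls and at least 10 mm below its rim, both at rest; both containers are upright (within 10 degrees) and within 40 mm of where they stood (x of brass_bush in the frame of green_tray between -0.056 and 0.056 m and y of brass_bush in the frame of green_tray between -0.051 and 0.051 m and z of brass_bush in the frame of green_tray between 0.005 and 0.05 m and horizontal distance between hex_nut and red_tub below 0.052 m and z of hex_nut in the frame of red_tub between 0.005 and 0.05 m and linear speed of each of brass_bush, hex_nut below 0.03 m/s and angle between each of green_tray, red_tub's own z axis and vertical below 0.17 rad and distance of each of green_tray, red_tub from where it was at the start of the episode below 0.04 m); the robot touches nothing.
It fails at once if a container was knocked over (angle between any of green_tray, red_tub's own z axis and vertical above 0.5 rad).
It fails at once if a part was dropped from high up (it reached 1.9 m/s, a fall of some 180 mm) (linear speed of any of brass_bush, hex_nut above 1.9 m/s).
It also fails if it takes over 51 s, if anything falls off the work surface, if the arm or the gripper's body presses on something with over 40 N, if the wrist force passes 120 N, or if a joint passes its speed limit or range.

### The arm

A 7-joint arm with a two-finger parallel gripper is mounted at the origin on the work surface. World frame = base frame: x ahead of the robot, y to its left, z up, the work surface at z = 0. Lengths are in m, angles in rad, forces in N, time in s.
With the tool pointing down it reaches from about 0.35 to 0.9 m from the base axis. Payload 8.1 kg.
Tool frame: the origin (TCP) lies between the finger pads; the fingertips stand ahead of it and the grasp point (between the pads) is the TCP (arm.nose_length is the z of the fingertips in the tool frame, in m); z points along the fingers, y is the line along which they close (so a half turn about z gives the same grasp; the last joint's range is limited). The gripper opens to 92 mm and grips with 3 to 60 N. Pads are 19 mm wide; open, the fingers measure 130 mm over their backs; the gripper's body (75 mm by 190 mm) begins 47 mm behind the grasp point.
Start: joints at [-1.411, 0.434, 0.025, 1.573, -0.012, 1.134, -0.075], TCP at [0.162, 0.604, 0.246] pointing down, gripper open.
Joint ranges: [-2.62, 2.62], [-0.44, 2.09], [-1.27, 1.32], [0.08, 2.57], [-1.32, 4.46], [0.12, 2], [-2.74, 2.74]. Speed limits (rad/s): [2.22, 2.22, 3.01, 3.01, 3.14, 3.14, 3.14].

### API

Orientations are given as a rotation vector (axis times angle).
In Python, from cell import sensors, optics, arm gives the robot as it stands.
- The arm moves only by the tool arm_command, never from a script. Its argument "deltas" is one flat list of numbers, 7 for each row, row after row: the turn, a rotation vector about the world's x, y, z as a fraction of full scale, then the shift along the world's x, y, z as a fraction of full scale, then the finger opening in mm, from 0 to 91.8. In form: [wx, wy, wz, dx, dy, dz, fingers, wx, wy, wz, dx, dy, dz, fingers, ...]. A call has 1 to 20 rows; each row is the pose to reach, as a shift and turn from the pose commanded when the call began; what a row does not reach only later rows make up. Full scale, the value 1, is 1 m for a shift and 90 degrees for a turn. A row lasts 1/10 s, in which the tool goes at most 50 mm and 8.59 degrees, less where a joint would pass 70% of its speed; a pose out of reach is approached as far as the arm can. A call with a number of a shift or a turn outside -1 to 1 is refused whole. A call with a gripper value outside its range is refused whole. The fingers move at their own pace and stop on an object; "force" is the grip in N (left out, the last holds). Time passes only in rows, so rows that repeat a pose let the fingers close. It gives the time, the measured TCP pose, the force, the opening and the grip force at its end, in the units of the state.
- sensors.observe(): the state, without advancing time (a new reading comes with each control period).
- optics.get_image(name): name is "side" or "top" or "wrist"; returns the picture (420x560x3 uint8, blue, green, red); there is no depth.
- optics.calibration(name): a dict with "camera_matrix" (3x3 intrinsics, pixels), "rvec" (rotation vector, rad) and "tvec" (3), from world to camera coordinates, as OpenCV has them. Camera axes: x right, y down, z forward; pixel columns grow to the right and rows downward; lengths in m; the calibration is good to about 2 mm. A picture is of the moment at which its call begins: read the wrist's pose just before it. calibration takes no time and is no camera call; for the wrist camera it gives the pose at the moment of the call.
- arm.sign_off(): hands the job in; it is judged then, once.
The state is a dict: "clock": time; "joints": joint angles; "dq": joint speeds; "joint_efforts": joint torques, N m; "position": TCP position; "ee_rot": TCP orientation; "force": force on the tool from outside, world axes, zero at the start; "ft_torque": the same for the moment, N m; "width": opening from 0.0 (shut) to 1.0 (fully open); "gripper_force": force on a finger pad.
Only numpy, scipy, OpenCV 4.12 (cv2) and the standard library are available. Lean on these libraries where they do the work, as an engineer would, in place of code of your own. Each camera call takes 0.05 s, during which the arm holds its last target. There are 200 camera calls.

## Working session

There is one attempt and no reset: what is moved stays moved. The work goes in short steps, Python scripts to look and compute and a tool call to move; the robot and the scene stay as the last step left them, time stands still between calls to the robot, and variables do not carry over. Pictures are saved under pics/ and viewed, at most 10 in all, crops included, and the job is handed in when it is done.

Besides the shell and the picture viewer there is one more tool, called after ">>>" as a command line: name --argument value ..., lists and objects as JSON in quotes. arm_command: Moves the arm, as the interface text tells. Its arguments: {"type":"object","properties":{"deltas":{"type":"array","items":{"type":"number"}},"force":{"type":"number"}},"required":["deltas"]}

```bash
mkdir -p pics; cat > h.py <<'E'
import numpy as np,cv2
from cell import sensors,optics,arm
def px2w(name,u,v,z,cal=None):
    c=cal or optics.calibration(name);K=np.array(c["camera_matrix"]);R=cv2.Rodrigues(np.array(c["rvec"],float))[0];t=np.array(c["tvec"],float).ravel()
    d=R.T@np.linalg.solve(K,[u,v,1.]);o=-R.T@t
    return o+d*(z-o[2])/d[2]
E
python3 - <<'E'
from h import *
for n in("top","side"):
    cv2.imwrite(f"pics/{n}1.png",optics.get_image(n))
    c=optics.calibration(n);R=cv2.Rodrigues(np.array(c["rvec"],float))[0];print(n,-R.T@np.array(c["tvec"]).ravel(),R[2])
s=sensors.observe();print(s,arm.nose_length)
E
```

```text
top [ 0.35699007 -0.01378637  1.09636441] [ 0.09666881  0.02403092 -0.99502646]
side [0.4264048  0.59696284 0.71799292] [ 0.05124103 -0.66388293 -0.74607896]
{'clock': 0.1, 'joints': array([-1.41061373,  0.43514713,  0.02495944,  1.57398295, -0.01163243,
        1.13396422, -0.0751122 ]), 'dq': array([-0.00102865, -0.00057104,  0.00167678, -0.0020602 ,  0.00077923,
       -0.00155921, -0.00015545]), 'joint_efforts': array([ 2.26714088e-03, -6.69124317e+01,  9.87263024e-01, -3.15142572e+01,
       -6.05416344e-02,  3.73379875e-02,  4.06411868e-05]), 'position': array([0.16227822, 0.60314079, 0.24503603]), 'ee_rot': array([-4.11707613e-01, -3.11440793e+00,  2.12643830e-03]), 'force': array([ 0.20400643, -1.07360111,  0.12539661]), 'ft_torque': array([-0.02526631,  0.00225046, -0.01639031]), 'gripper_force': 0.0, 'width': 0.9990740879001304} 0.019
```

View pics/top1.png

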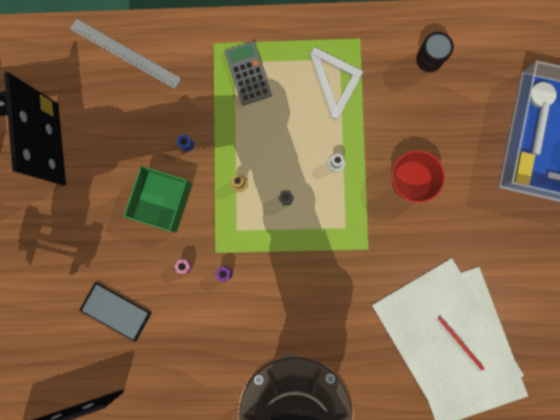

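View pics/side1.png

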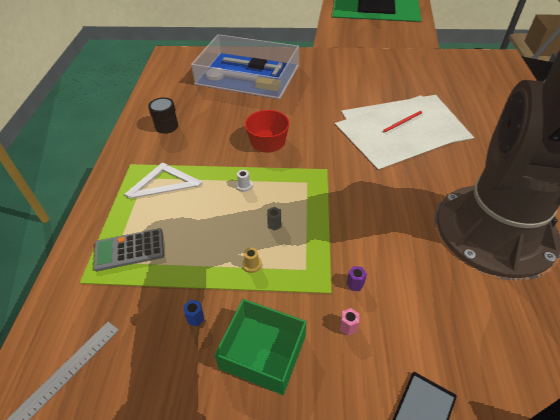

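Top picture: brass bush at (239,183), black nut at (287,198), green tray at (158,198) and red tub at (418,177). The side picture shows the same parts at (252,259), (274,218), (262,345) and (267,131).

```bash
python3 - <<'E'
from h import *
im=cv2.imread("pics/top1.png")
a=cv2.resize(im[165:220,220:310],(0,0),fx=8,fy=8,interpolation=cv2.INTER_CUBIC)
cv2.imwrite("pics/topc.png",a)
hsv=cv2.cvtColor(im,cv2.COLOR_BGR2HSV);h,s,v=cv2.split(hsv)
def comp(m,box):
    x0,y0,x1,y1=box;k=np.zeros_like(m,np.uint8);k[y0:y1,x0:x1]=m[y0:y1,x0:x1]
    c=max(cv2.findContours(k,cv2.RETR_EXTERNAL,cv2.CHAIN_APPROX_NONE)[0],key=cv2.contourArea);return c
g=comp(((h>45)&(h<90)&(s>110)).astype(np.uint8),(115,155,205,240))
ap=cv2.approxPolyDP(g,6,True)[:,0];print("tray",[(p,px2w("top",*p,.06).round(3)[:2]) for p in ap])
P=np.array([px2w("top",*p,.06)[:2] for p in g[:,0]]);print(cv2.minAreaRect((P*1000).astype(np.float32)))
r=comp((((h<6)|(h>172))&(s>150)).astype(np.uint8),(380,140,455,210))
P=np.array([px2w("top",*p,.06)[:2] for p in r[:,0]]);print("tub",cv2.minEnclosingCircle((P*1000).astype(np.float32)),cv2.boundingRect(r))
for n,p in dict(bush=(239,182),nut=(287,197)).items(): print(n,px2w("top",*p,.04))
for n,p in dict(bush=(252,252),nut=(274,211)).items(): print(n,px2w("side",*p,.043))
for n,p in dict(alu=(337,160),blue=(184,142),pink=(182,266)).items(): print(n,px2w("top",*p,.04))
E
```

```text
tray [(array([141, 167], dtype=int32), array([0.552, 0.329])), (array([124, 216], dtype=int32), array([0.444, 0.365])), (array([175, 230], dtype=int32), array([0.411, 0.252])), (array([191, 184], dtype=int32), array([0.511, 0.217]))]
((480.90093994140625, 291.11865234375), (122.57125091552734, 118.91832733154297), 71.69292449951172)
tub ((516.9169921875, -280.3733825683594), 57.944602966308594) (392, 151, 53, 51)
bush [0.51616618 0.11306767 0.04      ]
nut [0.47961986 0.00602375 0.04      ]
bush [0.51720986 0.11311994 0.043     ]
nut [0.48048238 0.00371582 0.043     ]
alu [ 0.56039599 -0.10798801  0.04      ]
blue [0.61107193 0.23718515 0.04      ]
pink [0.33155628 0.24194898 0.04      ]
```

View pics/topc.png

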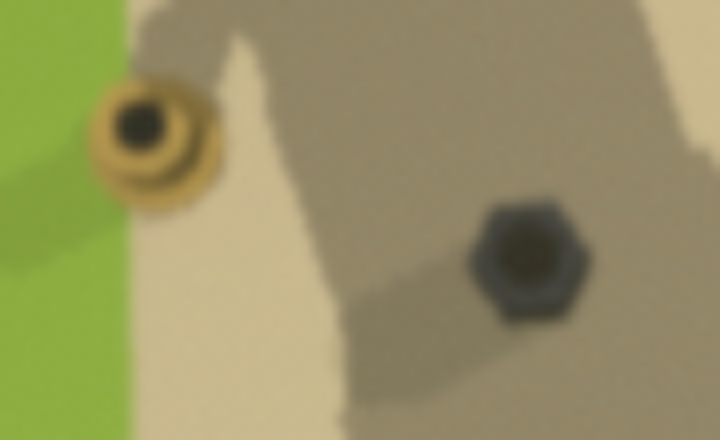

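The crop puts the bush's bore at top-picture pixel (237.5,180.6). The nut's top is centred at (286.3,196.9), with one pair of flats facing nearly up and down in the image.

```bash
python3 - <<'E'
from h import *
f=lambda x,y:(220+(x-3.5)/8,165+(y-3.5)/8)
b=px2w("top",*f(140,125),.043);n=px2w("top",*f(530,255),.043);print("bush",b,"nut",n)
e=[px2w("top",*f(*p),.043) for p in((490,207),(555,200),(512,325),(570,320))]
for i in(0,2):
    d=e[i+1]-e[i];print("edge deg",np.degrees(np.arctan2(d[1],d[0])))
s=sensors.observe();R=cv2.Rodrigues(s["ee_rot"])[0];print(s["position"],"closing",np.degrees(np.arctan2(R[1,1],R[0,1])))
print("shift to bush",b-s["position"])
E
```

```text
bush [0.51992451 0.11700916 0.043     ] nut [0.48059712 0.00858415 0.043     ]
edge deg -85.23506601313146
edge deg -86.43171451656374
[0.16227822 0.60314079 0.24503603] closing 74.9389495944084
shift to bush [ 0.35764629 -0.48613163 -0.20203603]
```

>>> arm_command --deltas '[0, 0, -0.12, 0.356, -0.488, -0.105, 91, 0, 0, -0.12, 0.356, -0.488, -0.105, 91, 0, 0, -0.12, 0.356, -0.488, -0.105, 91, 0, 0, -0.12, 0.356, -0.488, -0.105, 91, 0, 0, -0.12, 0.356, -0.488, -0.105, 91, 0, 0, -0.12, 0.356, -0.488, -0.105, 91, 0, 0, -0.12, 0.356, -0.488, -0.105, 91, 0, 0, -0.12, 0.356, -0.488, -0.105, 91, 0, 0, -0.12, 0.356, -0.488, -0.105, 91, 0, 0, -0.12, 0.356, -0.488, -0.105, 91, 0, 0, -0.12, 0.356, -0.488, -0.105, 91, 0, 0, -0.12, 0.356, -0.488, -0.105, 91, 0, 0, -0.12, 0.356, -0.488, -0.105, 91, 0, 0, -0.12, 0.356, -0.488, -0.105, 91, 0, 0, -0.12, 0.356, -0.488, -0.105, 91, 0, 0, -0.12, 0.356, -0.488, -0.105, 91]' --force 30

```text
clock: 1.7
position: [0.5175, 0.1174, 0.1408]
ee_rot: [-0.699, -3.062, -0.001]
force: [0.1, 0.3, -0.4]
width: 0.992
gripper_force: 0.0
```

```bash
python3 - <<'E'
from h import *
s=sensors.observe();c=optics.calibration("wrist");im=optics.get_image("wrist");cv2.imwrite("pics/w1.png",im)
import pickle;pickle.dump(c,open("w1.pkl","wb"))
R=cv2.Rodrigues(s["ee_rot"])[0];print(s["clock"],s["position"],R.round(3).tolist(),np.abs(s["dq"]).max())
K=np.array(c["camera_matrix"])
for p in((.5185,.115,.043),(.4805,.006,.043)): print(cv2.projectPoints(np.array([p]),np.array(c["rvec"]),np.array(c["tvec"]),K,None)[0].ravel())
E
```

```text
1.7 [0.51749356 0.11740469 0.14077544] [[-0.901, 0.434, -0.001], [0.434, 0.901, 0.001], [0.001, 0.0, -1.0]] 0.006665093910210548
[279.71025667 220.42245254]
[112.77982714 238.71566319]
```

View pics/w1.png

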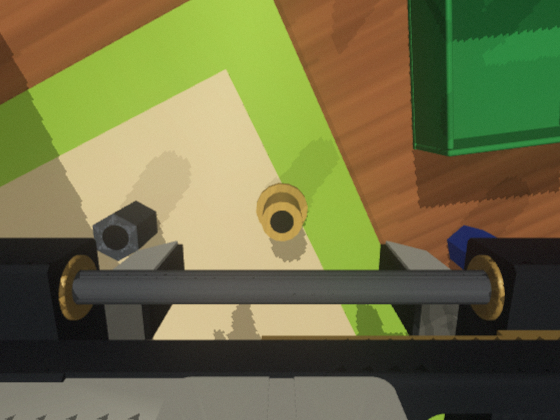

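The wrist picture shows the bore at (282,221), about 1.5 mm from where I predicted it, and the nut's top at (116,237). I'll go down, grip and lift.

>>> arm_command --deltas '[0, 0, 0, 0.001, 0, -0.05, 91, 0, 0, 0, 0.001, 0, -0.08, 91, 0, 0, 0, 0.001, 0, -0.108, 91, 0, 0, 0, 0.001, 0, -0.108, 91, 0, 0, 0, 0.001, 0, -0.108, 91, 0, 0, 0, 0.001, 0, -0.108, 10, 0, 0, 0, 0.001, 0, -0.108, 10, 0, 0, 0, 0.001, 0, -0.108, 10, 0, 0, 0, 0.001, 0, -0.108, 10, 0, 0, 0, 0.001, 0, -0.108, 10, 0, 0, 0, 0.001, 0, -0.108, 10, 0, 0, 0, 0.001, 0, -0.108, 10, 0, 0, 0, 0.001, 0, -0.108, 10]' --force 30

```text
clock: 3.05
position: [0.5194, 0.1155, 0.0327]
ee_rot: [-0.703, -3.062, 0.0]
force: [0.4, 0.3, -0.1]
width: 0.346
gripper_force: 0.0
```

>>> arm_command --deltas '[0, 0, 0, 0, 0, 0, 10, 0, 0, 0, 0, 0, 0, 10, 0, 0, 0, 0, 0, 0, 10, 0, 0, 0, 0, 0, 0, 10, 0, 0, 0, 0, 0, 0.04, 10, 0, 0, 0, 0, 0, 0.08, 10, 0, 0, 0, 0, 0, 0.1, 10, 0, 0, 0, -0.01, 0.045, 0.1, 10, 0, 0, 0, -0.02, 0.09, 0.1, 10, 0, 0, 0, -0.03, 0.135, 0.1, 10, 0, 0, 0, -0.039, 0.176, 0.1, 10, 0, 0, 0, -0.039, 0.176, 0.1, 10, 0, 0, 0, -0.039, 0.176, 0.08, 10, 0, 0, 0, -0.039, 0.176, 0.065, 10, 0, 0, 0, -0.039, 0.176, 0.065, 10, 0, 0, 0, -0.039, 0.176, 0.065, 10]'

```text
clock: 4.65
position: [0.4803, 0.2911, 0.0978]
ee_rot: [-0.703, -3.061, 0.001]
force: [0.7, -0.9, -1.0]
width: 0.299
gripper_force: 30.0
```

```bash
python3 - <<'E'
from h import *
s=sensors.observe();print(s["clock"],s["position"],s["width"],s["gripper_force"])
a=optics.get_image("wrist");b=optics.get_image("side")
cv2.imwrite("pics/w2.png",cv2.resize(np.hstack([a,b]),(800,300),interpolation=cv2.INTER_AREA))
E
```

```text
4.65 [0.48028441 0.29113218 0.09775351] 0.29909983566169057 29.99940812587738
```

View pics/w2.png

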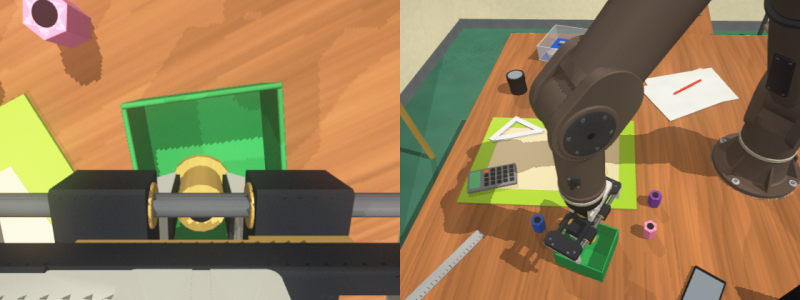

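The picture shows the bush held by the pads over the middle of the tray. Next I release it, rise and go above the nut.

>>> arm_command --deltas '[0, 0, 0, 0, 0, 0, 60, 0, 0, 0, 0, 0, 0, 60, 0, 0, 0, 0, 0, 0, 60, 0, 0, 0, 0, 0, 0, 60, 0, 0, 0, 0, 0, 0, 60, 0, 0, 0, 0, 0, 0.04, 60, 0, 0, 0, 0, 0, 0.06, 91, 0, 0, 0, 0, -0.05, 0.06, 91, 0, 0, 0, 0, -0.1, 0.06, 91, 0, 0, 0, 0.001, -0.15, 0.06, 91, 0, 0, 0, 0.001, -0.2, 0.06, 91, 0, 0, 0, 0.002, -0.25, 0.06, 91, 0, 0, 0, 0.002, -0.283, 0.06, 91, 0, 0, 0, 0.002, -0.283, 0.06, 91, 0, 0, 0, 0.002, -0.283, 0.06, 91]'

```text
clock: 6.25
position: [0.4825, 0.0081, 0.1579]
ee_rot: [0.706, 3.061, 0.001]
force: [0.1, 0.5, 0.1]
width: 0.992
gripper_force: 0.0
```

```bash
python3 - <<'E'
from h import *
s=sensors.observe();c=optics.calibration("wrist");print(s["clock"],s["position"],s["width"])
a=optics.get_image("wrist");b=optics.get_image("side")
print(cv2.projectPoints(np.array([(*s["position"][:2],.043)]),np.array(c["rvec"]),np.array(c["tvec"]),np.array(c["camera_matrix"]),None)[0].ravel())
cv2.imwrite("pics/w3.png",np.hstack([a[150:420,100:480],b[150:420,150:480]]))
E
```

```text
6.25 [0.48245731 0.0080958  0.15786489] 0.9922710829319679
[282.23984334 211.32257415]
```

View pics/w3.png

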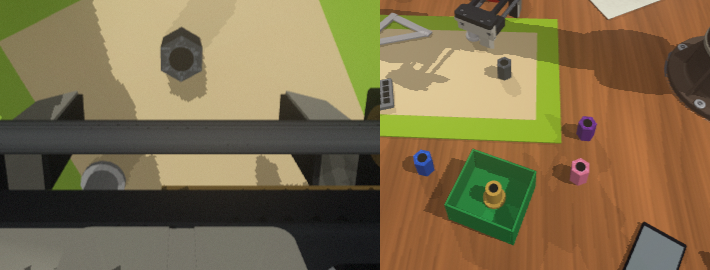

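The bush stands in the tray. The nut's top is at wrist pixel (281,209), within 2 mm of the TCP's projection, and its flats are square to the pads.

>>> arm_command --deltas '[0, 0, 0, 0.001, 0, -0.05, 91, 0, 0, 0, 0.001, 0, -0.09, 91, 0, 0, 0, 0.001, 0, -0.12, 91, 0, 0, 0, 0.001, 0, -0.128, 91, 0, 0, 0, 0.001, 0, -0.128, 91, 0, 0, 0, 0.001, 0, -0.128, 10, 0, 0, 0, 0.001, 0, -0.128, 10, 0, 0, 0, 0.001, 0, -0.128, 10, 0, 0, 0, 0.001, 0, -0.128, 10, 0, 0, 0, 0.001, 0, -0.128, 10, 0, 0, 0, 0.001, 0, -0.128, 10, 0, 0, 0, 0.001, 0, -0.128, 10, 0, 0, 0, 0.001, 0, -0.128, 10, 0, 0, 0, 0.001, 0, -0.128, 10, 0, 0, 0, 0.001, 0, -0.128, 10, 0, 0, 0, 0.001, 0, -0.128, 10, 0, 0, 0, 0.001, 0, -0.088, 10, 0, 0, 0, 0.001, 0, -0.048, 10, 0, 0, 0, 0.001, 0, -0.008, 10, 0, 0, 0, 0.001, 0, -0.008, 10]' --force 30

```text
clock: 8.35
position: [0.4862, 0.0087, 0.1541]
ee_rot: [0.702, 3.055, 0.005]
force: [1.1, -0.3, -1.8]
width: 0.324
gripper_force: 30.0
```

>>> arm_command --deltas '[0, 0, 0, 0.005, -0.045, 0, 10, 0, 0, 0, 0.01, -0.09, 0, 10, 0, 0, 0, 0.015, -0.135, 0, 10, 0, 0, 0, 0.02, -0.18, 0, 10, 0, 0, 0, 0.026, -0.225, 0, 10, 0, 0, 0, 0.031, -0.265, 0, 10, 0, 0, 0, 0.034, -0.288, 0, 10, 0, 0, 0, 0.034, -0.288, -0.02, 10, 0, 0, 0, 0.034, -0.288, -0.04, 10, 0, 0, 0, 0.034, -0.288, -0.054, 10, 0, 0, 0, 0.034, -0.288, -0.054, 10, 0, 0, 0, 0.034, -0.288, -0.054, 10, 0, 0, 0, 0.034, -0.288, -0.054, 10]'

```text
clock: 9.65
position: [0.518, -0.2796, 0.0965]
ee_rot: [0.702, 3.061, -0.0]
force: [0.3, -0.4, -1.7]
width: 0.325
gripper_force: 30.0
```

```bash
python3 - <<'E'
from h import *
s=sensors.observe();print(s["clock"],s["position"],s["width"],s["gripper_force"])
a=optics.get_image("wrist");b=optics.get_image("side")
cv2.imwrite("pics/w4.png",cv2.resize(np.hstack([a,b]),(800,300),interpolation=cv2.INTER_AREA))
E
```

```text
9.65 [ 0.51795681 -0.27956549  0.09649983] 0.32456153885129657 29.999698052415624
```

View pics/w4.png

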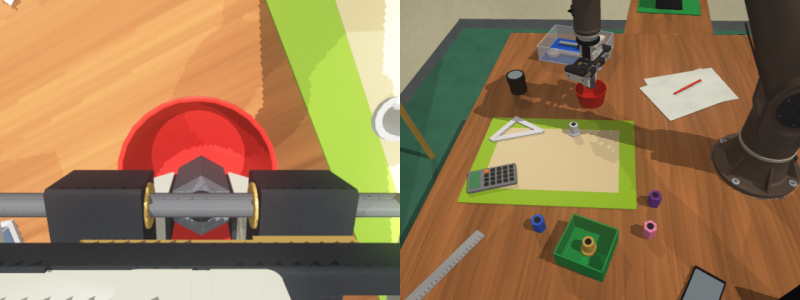

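The nut is held over the middle of the tub. I'll release it, rise and move clear.

>>> arm_command --deltas '[0, 0, 0, 0, 0, 0, 60, 0, 0, 0, 0, 0, 0, 60, 0, 0, 0, 0, 0, 0, 60, 0, 0, 0, 0, 0, 0, 60, 0, 0, 0, 0, 0, 0, 60, 0, 0, 0, 0, 0, 0.04, 60, 0, 0, 0, 0, 0, 0.08, 60, 0, 0, 0, 0, 0, 0.12, 60, 0, 0, 0, -0.04, 0.04, 0.14, 60, 0, 0, 0, -0.08, 0.08, 0.14, 60, 0, 0, 0, -0.08, 0.12, 0.14, 60, 0, 0, 0, -0.08, 0.14, 0.14, 60, 0, 0, 0, -0.08, 0.14, 0.14, 60]'

```text
clock: 11.05
position: [0.4372, -0.1359, 0.236]
ee_rot: [0.695, 3.064, 0.003]
force: [-1.0, -0.4, -0.1]
width: 0.655
gripper_force: 0.0
```

```bash
python3 - <<'E'
from h import *
a=optics.get_image("top");b=optics.get_image("side")
cv2.imwrite("pics/w5.png",cv2.resize(np.hstack([a,b]),(800,300),interpolation=cv2.INTER_AREA))
E
```

```text
(no output)
```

View pics/w5.png

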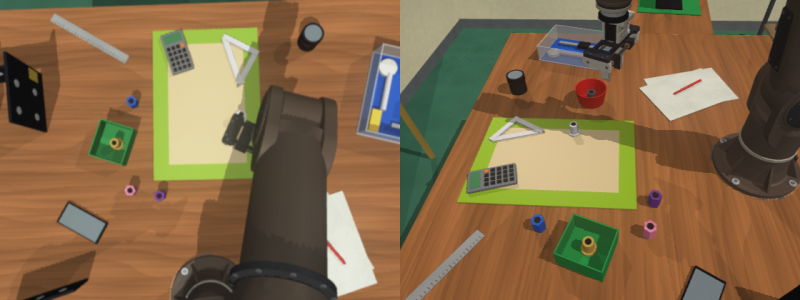

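The bush stands in the green tray, the nut is in the red tub (side view, about (591,93)), and both containers stand upright.

```bash
python3 -c "
from h import *
print(arm.sign_off())"
```

```text
the job is handed in; nothing more can be done
None
```

The job is handed in: the last pictures show the brass bush in the green tray and the black hex nut in the red tub, both containers upright and the gripper clear; the sign-off returned no verdict.

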